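# Load the chamber plate into the recording stage and lock its cam lever

## Robot

A 7-joint arm with a two-finger parallel gripper is mounted at the origin on the work surface. World frame = base frame: x ahead of the robot, y to its left, z up, the work surface at z = 0. Lengths are in m, angles in rad, forces in N, time in s.
With the tool pointing down it reaches from about 0.425 to 0.875 m from the base axis. Payload 4.7 kg.
Tool frame: the origin (TCP) lies midway between the tips of the shut fingers; the grasp point (between the pads) lies 19 mm behind it; x points along the fingers, z is the direction in which the jaws open and shut, and the axes are right-handed (so a half turn about x gives the same grasp; the last joint's range is limited). The gripper opens to 87 mm and grips with 3 to 60 N. Pads are 19 mm wide; open, the fingers measure 117 mm over their backs; the gripper's body (75 mm by 190 mm) begins 51 mm behind the grasp point.
Start: joints at [-1.162, 0.321, -0.07, 1.45, 0.023, 1.371, -0.057], TCP at [0.25, 0.6, 0.201] pointing down, gripper open.
Joint ranges: [-2.86, 2.86], [-0.3, 2.09], [-1.38, 1.24], [0.06, 2.45], [-1.56, 4.7], [0.09, 2.05], [-2.69, 2.69]. Speed limits (rad/s): [2.57, 2.57, 3.14, 3.14, 3.14, 3.14, 3.14].

## Interface

Orientations are given as a rotation vector (axis times angle).
In Python, from bench import ctrl gives the robot as it stands.
- The arm moves only by the shell command python3 -m pendant 'ROWS' [OPENING] [FORCE]. ROWS is JSON, a list of rows, each an object with "travel": the shift along the tool's x, y, z in m, a list of three; "twist": the turn about the tool's x in rad. In form: [{"travel": [x, y, z], "twist": twist}, ...]. A call has 1 to 10 rows; each row is the pose to reach, as a shift and turn from the pose measured when the call began, along the tool's axes at that moment; what a row does not reach only later rows make up. A row lasts 1/8 s, in which the tool goes at most 62.5 mm and 10.7 degrees, less where a joint would pass 70% of its speed; a pose out of reach is approached as far as the arm can. A call with a gripper value outside its range is refused whole. OPENING is the opening, from -1 (shut) to 1 (fully open), so that 0 is half open, set as the call begins (- or left out, the last holds). The fingers move at their own pace and stop on an object; FORCE is the grip in N (left out, the last holds). Time passes only in rows, so rows that repeat a pose let the fingers close. It gives the time, the measured TCP pose, the force and the opening at its end, in the units of the state.
- ctrl.get_state(): the state, without advancing time (a new reading comes with each control period).
- ctrl.get_image(name): name is "scene" or "side" or "wrist"; returns the picture (420x560x3 uint8, red, green, blue); there is no depth.
- ctrl.camera_model(name): a dict with "K" (3x3 intrinsics, pixels), "distortion" ([k1, k2, p1, p2, k3] as OpenCV has them; the pictures are not rectified), "rvec" (rotation vector, rad) and "tvec" (3), from world to camera coordinates, as OpenCV has them; the wrist camera has in their place "T_tool_cam" (4x4, takes a point from camera to tool coordinates, whose origin is the TCP and whose axes are the tool frame's). Camera axes: x right, y down, z forward; pixel columns grow to the right and rows downward; lengths in m; the calibration is good to about 2 mm. A picture is of the moment at which its call begins: read the wrist's pose just before it. camera_model takes no time and is no camera call.
- ctrl.close_job(): hands the job in, once; it reports no verdict.
The state is a dict: "time": time; "joint_positions": joint angles; "qd": joint speeds; "joint_torque": joint torques, N m; "position": TCP position; "tool_rot": TCP orientation; "ft_force": force on the tool from outside, world axes, zero at the start; "torque": the same for the moment, N m; "grip_width": opening from 0.0 (shut) to 1.0 (fully open).
Only numpy, scipy, OpenCV 4.12 (cv2) and the standard library are available. Lean on these libraries where they do the work, as an engineer would, in place of code of your own. Each camera call takes 0.05 s, during which the arm holds its last target.

## Task

The chamber plate is waiting at the entry of the recording stage's slideway and the cam lever has been left shut in front of it. Swing the lever fully open, slide the plate along the slideway until it is home against the end stop, with the dish staying in its seat, then swing the lever back fully to its locked stop so that its nose holds the plate from behind. Leave everything else on the table where it is.

Things in the scene. Friction and masses are not known exactly. Their poses are not given: they have to be found in the camera images.
- stage: Chamber stage, fixed: black base plate spanning x -270 to 85, y -85 to 100 mm of its frame, top face (slideway floor) 30 mm above the table. Origin on the table plane under the centre of the plate's home place; x runs along the slideway towards the end stop, y towards the side with the cam lever.
- stage_stop (a point): Middle of the foot of the end stop's face, on the slideway floor, stage x = 60, y = 0 mm. The stop is an aluminium block across the slideway, 16 mm thick, 20 mm high.
- stage_entry (a point): Middle of the slideway's entry, on its floor, stage x = -265, y = 0 mm. From here to the stop two aluminium guide strips (12 mm wide, 14 mm high, inner faces at y = -57 and 57 mm) flank it; the strip on the lever side has a gap at x = -122 to -56 mm, through which the cam's nose swings.
- cam_lever (a joint): Lever angle, rad. 0: locked stop, handle back along the guide strip (stage -x), nose square across the slideway. 1.571: open stop, handle square out (stage +y), nose clear. Opens clockwise seen from above; friction 0.25 N m, stays where left. Closing, the nose pushes home a plate that is a few mm short; if the plate is well short it jams on it.
- cam_pivot (a point): The lever's upright pivot axis, 60 mm above the table (handle height); stage x = -69.5, y = 80 mm. The nose is 18 mm wide, reaches 51 mm from the pivot and stands 31 to 43 mm above the table, at a right angle to the handle. The hub's top is 71 mm above the table.
- cam_grip (a point): Middle of the lever's round steel grip: level, 18 mm diameter, centre 60 mm above the table, 75 mm from the pivot. The grip reaches from 46 to 102 mm from the pivot; below it is free down to the base plate or table (the guide strip beside it tops out at 44 mm).
- plate: Loose aluminium plate, 120 mm (x) by 110 mm (y), 12 mm thick, round corners, 0.35 to 0.7 kg, on the slideway floor with 2 mm play to each guide strip. Origin at the centre of its underside; x points to its front, towards the stop. It starts on the entry side of the cam's nose. Home: stage x = 0, y = 0, 30 mm above the table.
- plate_tab (a point): Centre of the rear face of the plate's upright push tab, 60 mm wide, 8 mm thick, standing 26 mm above the plate's top, flush with its rear edge. The point is 60 mm behind the plate's origin and 25 mm above its underside.
- plate_seat (a point): Centre of the floor of the plate's dish seat (white ring, 59 mm inside, 68 mm outside, 6 mm high), on the plate's top face, 8 mm in front of its centre.
- dish: Loose lidded glass dish, 56 mm diameter (53 at its foot), 16 mm high, 40 g, standing in the seat with 3 mm play all round. Origin at the centre of its underside.
- objective: Bystander: microscope objective standing on its thread, steel, 34 mm diameter, 60 mm high. Origin at its underside.
- syringe: Bystander: plastic syringe lying on the table, 134 mm long, 34 mm wide at its flange. Origin at its underside.
- dish_stack: Bystander: three lidded dishes in a stack, 63 mm diameter, 39 mm high. Origin at its underside.
- driver: Bystander: screwdriver with black handle lying on the table, 160 mm long.
- forceps: Bystander: steel forceps lying on the table, 125 mm long. Origin at its underside.
- saline: Bystander: closed glass bottle, 70 mm diameter, 150 mm high. Origin at its underside.
- jar: Bystander: closed glass jar with black lid, 64 mm diameter, 75 mm high. Origin at its underside.
- pipette_box: Bystander: closed grey plastic box, 90 x 130 x 35 mm. Origin at its underside.
There are look-alikes about, which are no part of the job. Leave any purple or yellow look-alike of the plate alone.

How it is judged:
On the way, in this order (a step that is already met when the one before it is completed fails the run):
1. the lever is swung open while the plate still waits in front of it (value of joint cam_lever above 1.4 rad and x of plate in the frame of stage below -0.12 m), for 0.1 s.
2. the plate is slid home, within 6 mm of the end stop (x of plate in the frame of stage above -0.006 m and z of plate in the frame of stage below 0.034 m), for 0.1 s.
At the end, for the whole second after the job is handed in: The plate lies flat on the slideway against the end stop (within 3.5 mm), the cam lever is at its locked stop (within 0.06 rad) behind it, the dish stands upright in its seat (within 6 mm of its centre), and plate and dish are at rest (value of joint cam_lever below 0.06 rad and x of plate in the frame of stage between -0.0035 and 0.003 m and y of plate in the frame of stage between -0.005 and 0.005 m and z of plate in the frame of stage between 0.026 and 0.033 m and angle between the x axis of plate and the x axis of stage, either way round below 0.06 rad and horizontal distance between dish and plate_seat below 0.006 m and angle between dish's own z axis and vertical below 0.1 rad and linear speed of each of plate, dish below 0.01 m/s); the robot touches nothing.
It fails at once if the dish leaves its seat or is tipped (horizontal distance between dish and plate_seat above 0.012 m or angle between dish's own z axis and vertical above 0.35 rad).
It fails at once if a bystander is moved by more than 20 mm (distance of any of objective, syringe, dish_stack, driver, forceps, saline, jar, pipette_box from where it was at the start of the episode above 0.02 m).
It also fails if it takes over 58 s, if anything falls off the work surface, if the arm or the gripper's body presses on something with over 40 N, if the wrist force passes 120 N, or if a joint passes its speed limit or range.

## Working session

There is one attempt and no reset: what is moved stays moved. The work goes in short steps, Python scripts to look and compute and a shell command to move; the robot and the scene stay as the last step left them, time stands still between calls to the robot, and variables do not carry over. Pictures are saved under pics/ and viewed, and the job is handed in when it is done.

```bash
mkdir -p pics; ls
python3 - <<'E'
from bench import ctrl
import cv2
s=ctrl.get_state(); print({k:(v if not hasattr(v,'round') else v) for k,v in s.items()})
for n in ["scene","side","wrist"]:
    cv2.imwrite(f"pics/{n}0.png",ctrl.get_image(n)[:,:,::-1])
    print(n,ctrl.camera_model(n))
E
```

```text
pics
{'time': 0.0, 'joint_positions': array([-1.16191961,  0.32183949, -0.07009426,  1.45166377,  0.02261951,
        1.37076766, -0.05693101]), 'qd': array([ 0.00130839, -0.00165293, -0.00093986, -0.00040722,  0.00010392,
       -0.00083867,  0.00071817]), 'joint_torque': array([ 3.48898520e-04, -4.91287065e+01, -4.03507194e-01, -3.12523484e+01,
       -6.38464233e-02,  4.37293667e-02,  1.90323703e-04]), 'position': array([0.24981745, 0.59944883, 0.20025654]), 'tool_rot': array([-0.91482307,  1.37202846,  0.91294424]), 'ft_force': array([ 0.69965148,  0.01442144, -0.60436229]), 'torque': array([-0.01291287,  0.01622392, -0.00914908]), 'grip_width': 1.001839401288943}
scene {'K': array([[489.71868359,   0.        , 276.02705661],
       [  0.        , 489.71868359, 207.74601321],
       [  0.        ,   0.        ,   1.        ]]), 'distortion': array([-0.05799811,  0.        ,  0.        ,  0.        ,  0.        ]), 'rvec': array([ 2.21757672,  1.23884476, -0.42471287]), 'tvec': array([-0.31746331, -0.31867606,  1.57148122])}
side {'K': array([[512.02705406,   0.        , 277.23874
[... 220 characters left out ...]
0261, -0.83886115,  0.49198955]), 'tvec': array([-0.33792987,  0.30146327,  1.23688209])}
wrist {'K': array([[359.69487793,   0.        , 284.35032924],
       [  0.        , 359.69487793, 211.35087426],
       [  0.        ,   0.        ,   1.        ]]), 'distortion': array([-0.07216241,  0.        ,  0.        ,  0.        ,  0.        ]), 'T_tool_cam': array([[ 3.51867512e-04, -2.88117596e-01,  9.57594970e-01,
        -1.84819717e-01],
       [ 4.89857763e-04, -9.57594865e-01, -2.88117744e-01,
         7.86224100e-02],
       [ 9.99999818e-01,  5.70464604e-04, -1.95809882e-04,
         7.37907533e-04],
       [ 0.00000000e+00,  0.00000000e+00,  0.00000000e+00,
         1.00000000e+00]])}
```

View pics/scene0.png

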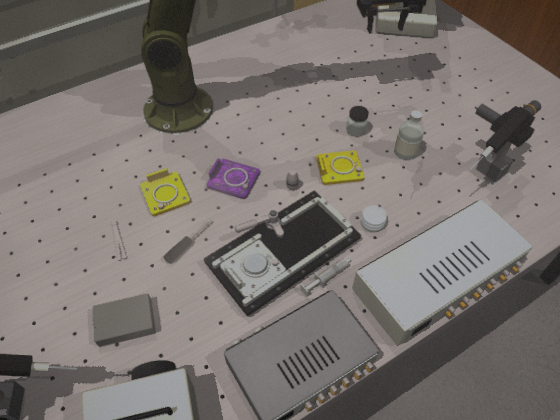

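View pics/side0.png

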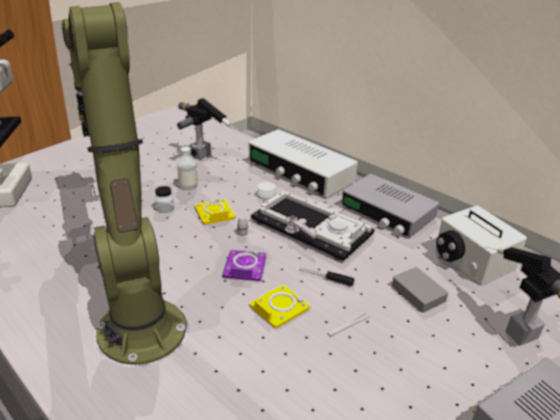

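View pics/wrist0.png

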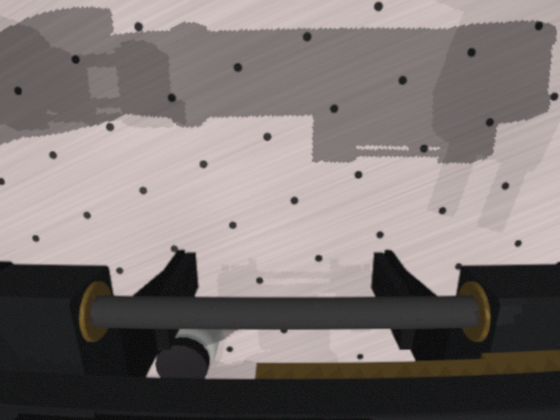

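The scene view shows the black stage at about (282,250), with the aluminium plate and dish at (256,263). The lever handle runs from (240,227) to the hub at (275,215). The yellow and purple look-alikes are at (166,192), (234,177) and (341,166).

```bash
cat > h.py <<'E'
import numpy as np, cv2
from bench import ctrl
from scipy.spatial.transform import Rotation as R
def cam(name, st=None):
    m=ctrl.camera_model(name)
    if name=="wrist":
        s=st or ctrl.get_state()
        T=np.eye(4);T[:3,:3]=R.from_rotvec(s["tool_rot"]).as_matrix();T[:3,3]=s["position"]
        W=T@m["T_tool_cam"]; Ci=np.linalg.inv(W)
        rv=R.from_matrix(Ci[:3,:3]).as_rotvec(); tv=Ci[:3,3]
    else: rv,tv=m["rvec"],m["tvec"]
    return m["K"],m["distortion"],np.array(rv),np.array(tv)
def proj(c,P):
    return cv2.projectPoints(np.atleast_2d(np.array(P,float)),c[2],c[3],c[0],c[1])[0][:,0]
def ray(c,uv):
    u=cv2.undistortPoints(np.array(uv,float).reshape(-1,1,2),c[0],c[1])[:,0]
    Rm=R.from_rotvec(c[2]).as_matrix(); o=-Rm.T@c[3]
    d=np.c_[u,np.ones(len(u))]@Rm
    return o,d
def cast(c,uv,z):
    o,d=ray(c,uv); t=(z-o[2])/d[:,2]; return o+d*t[:,None]
E
python3 - <<'E'
from h import *
c=cam("scene"); print(proj(c,[[0,0,0],[.25,.6,.2]]))
print(cast(c,[[166,192],[234,177],[341,166],[205,262],[245,310],[360,238],[319,193],[240,227],[275,215]],0.03).round(3))
im=cv2.imread("pics/scene0.png")[180:320,190:370]; cv2.imwrite("pics/c1.png",cv2.resize(im,None,fx=4.4,fy=4.2,interpolation=cv2.INTER_CUBIC))
im=cv2.imread("pics/side0.png")[185:265,240:385]; cv2.imwrite("pics/c2.png",cv2.resize(im,None,fx=5,fy=5,interpolation=cv2.INTER_CUBIC))
E
```

```text
[[177.5664831  108.90930786]
 [382.68800842  35.89593131]]
[[ 0.326 -0.177  0.03 ]
 [ 0.376  0.005  0.03 ]
 [ 0.499  0.281  0.03 ]
 [ 0.579 -0.186  0.03 ]
 [ 0.741 -0.165  0.03 ]
 [ 0.721  0.178  0.03 ]
 [ 0.547  0.173  0.03 ]
 [ 0.533 -0.063  0.03 ]
 [ 0.548  0.033  0.03 ]]
```

View pics/c1.png

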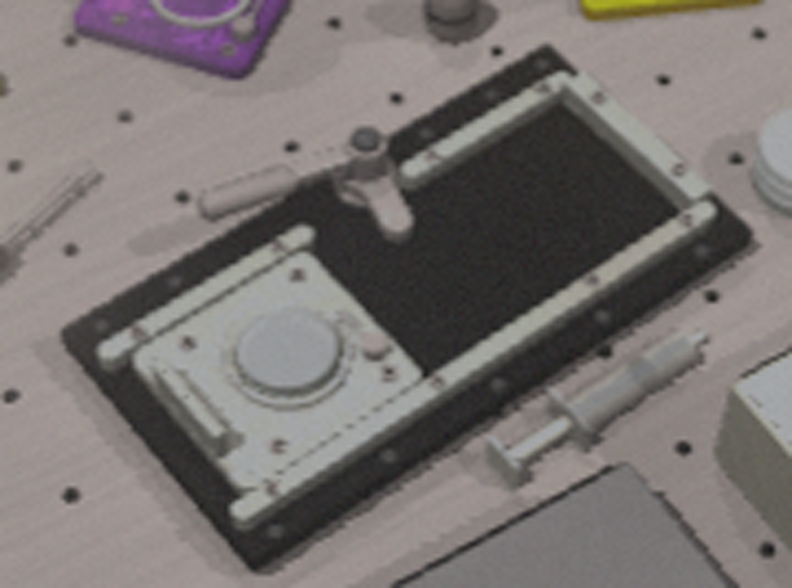

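View pics/c2.png

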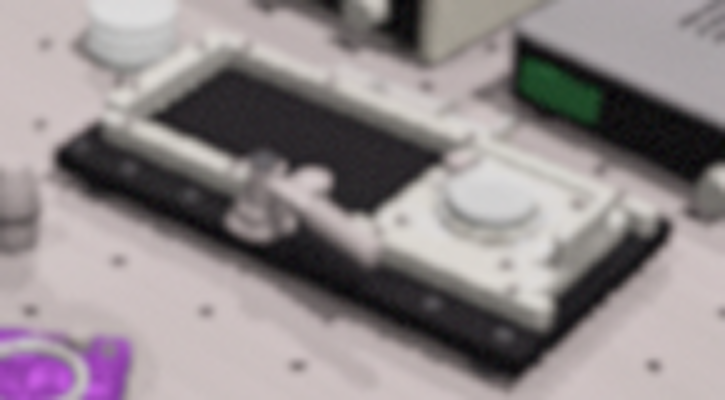

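```bash
cat >> h.py <<'E'
def rigid(S,W):
    S=np.array(S)[:,:2];W=np.array(W)[:,:2]
    a=(S-S.mean(0))@[1,1j]; b=(W-W.mean(0))@[1,1j]
    th=np.angle((a.conj()*b).sum()); c,s=np.cos(th),np.sin(th)
    Rm=np.array([[c,-s],[s,c]]); t=W.mean(0)-Rm@S.mean(0)
    return th,t,W-(S@Rm.T+t)
E
python3 - <<'E'
from h import *
f=lambda p:(p[0]/4.4+190,p[1]/4.2+180)
g=lambda p:(p[0]/5+240,p[1]/5+185)
c=cam("scene")
S=[(-.27,.1),(.085,.1),(.085,-.085),(-.27,-.085)]
W=cast(c,[f(p) for p in [(62,335),(547,43),(755,245),(260,572)]],.03)  
print(W.round(3)); print(rigid(S,W))
d=cam("side")
W2=cast(d,[g(p) for p in [(512,372),(58,158),(668,222)]],.03)
print(W2.round(3)); print(rigid([S[0],S[1],S[3]],W2))
print("obj,syr,stack,bottle",cast(c,[[293,187],[330,275],[374,225],[408,152],[358,130]],0).round(3))
s=ctrl.get_state(); print(R.from_rotvec(s["tool_rot"]).as_matrix().round(3))
E
```

```text
[[ 0.573 -0.185  0.03 ]
 [ 0.532  0.167  0.03 ]
 [ 0.724  0.18   0.03 ]
 [ 0.759 -0.165  0.03 ]]
(np.float64(1.6739023917122748), array([0.6450165 , 0.09236324]), array([[-0.00073247,  0.00181267],
       [-0.00454278,  0.00078225],
       [ 0.00337434, -0.00530797],
       [ 0.00190091,  0.00271306]]))
[[ 0.554 -0.193  0.03 ]
 [ 0.525  0.15   0.03 ]
 [ 0.745 -0.168  0.03 ]]
(np.float64(1.681692627181284), array([0.62941482, 0.08464053]), array([[-0.00553475,  0.00207018],
       [ 0.00405894, -0.00825862],
       [ 0.00147581,  0.00618843]]))
obj,syr,stack,bottle [[0.472 0.139 0.   ]
 [0.756 0.064 0.   ]
 [0.694 0.25  0.   ]
 [0.537 0.504 0.   ]
 [0.384 0.434 0.   ]]
[[-0.    -0.923  0.385]
 [-0.001  0.385  0.923]
 [-1.    -0.    -0.001]]
```

```bash
python3 -m pendant '[{"travel":[-0.03,-0.03,-0.02],"twist":0.05},{"travel":[-0.06,-0.08,-0.05],"twist":0.15},{"travel":[-0.1,-0.13,-0.08],"twist":0.27},{"travel":[-0.1,-0.18,-0.11],"twist":0.38},{"travel":[-0.1,-0.23,-0.14],"twist":0.5},{"travel":[-0.1,-0.28,-0.17],"twist":0.62},{"travel":[-0.1,-0.33,-0.2],"twist":0.74},{"travel":[-0.1,-0.38,-0.23],"twist":0.85},{"travel":[-0.1,-0.43,-0.26],"twist":0.97},{"travel":[-0.1,-0.48,-0.29],"twist":1.07}]'
```

```text
time: 1.4
position: [0.5822, 0.1459, 0.3009]
tool_rot: [-0.082, 1.57, 0.08]
ft_force: [0.4, 0.5, -0.6]
grip_width: 0.995
```

```bash
python3 -m pendant '[{"travel":[0,-0.045,0.027],"twist":0},{"travel":[0,-0.09,0.054],"twist":0},{"travel":[0,-0.09,0.054],"twist":0}]' -0.2 20
python3 - <<'E'
from h import *
s=ctrl.get_state(); cv2.imwrite("pics/w1.png",ctrl.get_image("wrist")[:,:,::-1])
np.save("w1.npy",np.r_[s["position"],s["tool_rot"]])
print(R.from_rotvec(s["tool_rot"]).as_matrix().round(3),s["position"],s["joint_positions"].round(2))
E
```

```text
time: 1.78
position: [0.6464, 0.0558, 0.2998]
tool_rot: [-0.078, 1.571, 0.07]
ft_force: [-0.4, 0.5, -0.4]
grip_width: 0.743
[[-0.001 -0.094  0.996]
 [-0.005  0.996  0.094]
 [-1.    -0.005 -0.002]] [0.64637146 0.05575152 0.29982621] [-0.48  0.31  0.46  1.31 -0.13  1.56  0.06]
```

View pics/w1.png

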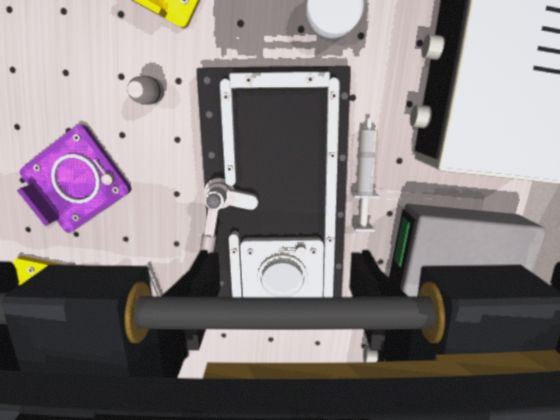

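The wrist view shows the stop bar at row 78, the hub at (214,196), the nose tip at (256,201), and the plate's front edge at row 239 with the dish at (281,275).

Run:
```python
import cv2
im=cv2.imread("pics/w1.png")[55:310,185:365]; cv2.imwrite("pics/c3.png",cv2.resize(im,(540,765),interpolation=cv2.INTER_CUBIC)[:600])
cv2.imwrite("pics/c3.png",cv2.resize(im[:200],None,fx=3,fy=3,interpolation=cv2.INTER_CUBIC))
```

```text
(no output)
```

View pics/c3.png

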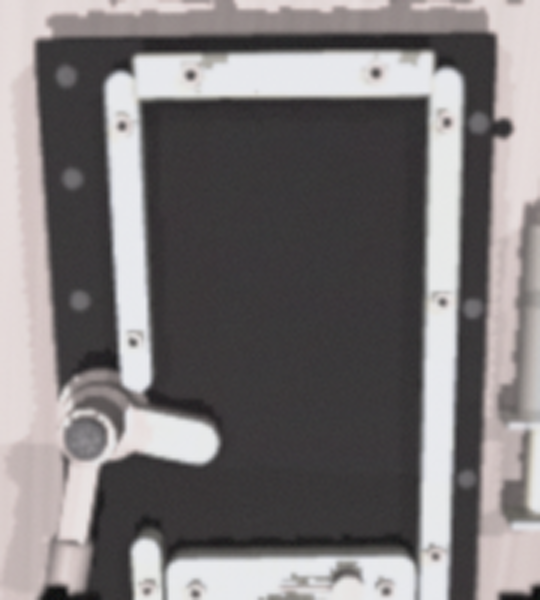

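Run:
```python
from h import *
w=np.load("w1.npy"); c=cam("wrist",dict(position=w[:3],tool_rot=w[3:]))
f=lambda p:(p[0]/3+185,p[1]/3+55)
P=[((36,40),.03,(.085,.1)),((496,34),.03,(.085,-.085)),((86,437),.071,(-.0695,.08)),((140,393),.044,(-.056,.063)),((146,529),.044,(-.122,.063))]
W=np.array([cast(c,[f(p)],z)[0] for p,z,_ in P]); S=[s for *_,s in P]
th,t,r=rigid(S,W); print(th,t,(r*1000).round(1))
np.save("stage.npy",np.r_[th,t])
def inv(Wp): 
    k=np.array([[np.cos(th),-np.sin(th)],[np.sin(th),np.cos(th)]]); return (np.array(Wp)[:,:2]-t)@k
for n,p,z in [("stop edge",(160,99),.05),("stop edge",(420,98),.05),("rstrip",(428,120),.044),("rstrip",(421,580),.044),("plate front",(290,553),.042),("nose tip",(219,442),.043),("grip",(70,570),.06),("plate L",(168,580),.042),("plate R",(415,580),.042)]:
    print(n,(inv(cast(c,[f(p)],z))*1000).round(1))
print("dish",(inv(cast(c,[(282,277)],.06))*1000).round(1), "objective",(inv(cast(c,[(137,88)],.06))*1000).round(1),cast(c,[(137,88)],.06))
```

```text
1.6740664686759814 [0.63893923 0.09234808] [[ 0.9 -1.2]
 [-1.2 -1. ]
 [-0.6  0.2]
 [ 1.  -1.7]
 [-0.1  3.7]]
stop edge [[59.4 48.1]]
stop edge [[ 58.9 -51.8]]
rstrip [[ 50.9 -55.7]]
rstrip [[-143.2  -57.5]]
plate front [[-130.7    0.2]]
nose tip [[-79.6  29.8]]
grip [[-130.8   93.6]]
plate L [[-143.2   54.5]]
plate R [[-144.  -55.]]
dish [[-1.766e+02  1.000e-01]] objective [[ 61.6 162.9]] [[0.47058671 0.13686119 0.06      ]]
```

The lever is about 0.2 rad open of its locked stop. The grip should be at about world (0.559,-0.060).

```bash
python3 -m pendant '[{"travel":[0,-0.04,-0.035],"twist":0.1},{"travel":[0.03,-0.08,-0.07],"twist":0.2},{"travel":[0.08,-0.107,-0.098],"twist":0.2},{"travel":[0.13,-0.107,-0.098],"twist":0.2},{"travel":[0.17,-0.107,-0.098],"twist":0.2},{"travel":[0.17,-0.107,-0.098],"twist":0.2}]' -0.2
python3 - <<'E'
from h import *
cv2.imwrite("pics/w2.png",ctrl.get_image("wrist")[:,:,::-1])
cv2.imwrite("pics/s2.png",cv2.resize(ctrl.get_image("scene")[150:320,170:370,::-1],(800,600)))
E
```

```text
time: 2.58
position: [0.5552, -0.0549, 0.1277]
tool_rot: [0.076, 1.578, -0.079]
ft_force: [-0.1, 0.2, -0.1]
grip_width: 0.399
```

View pics/w2.png

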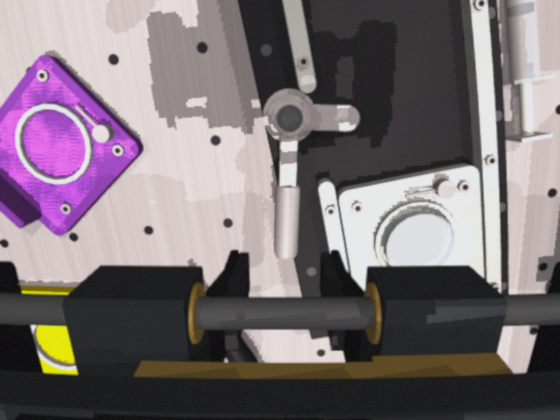

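View pics/s2.png

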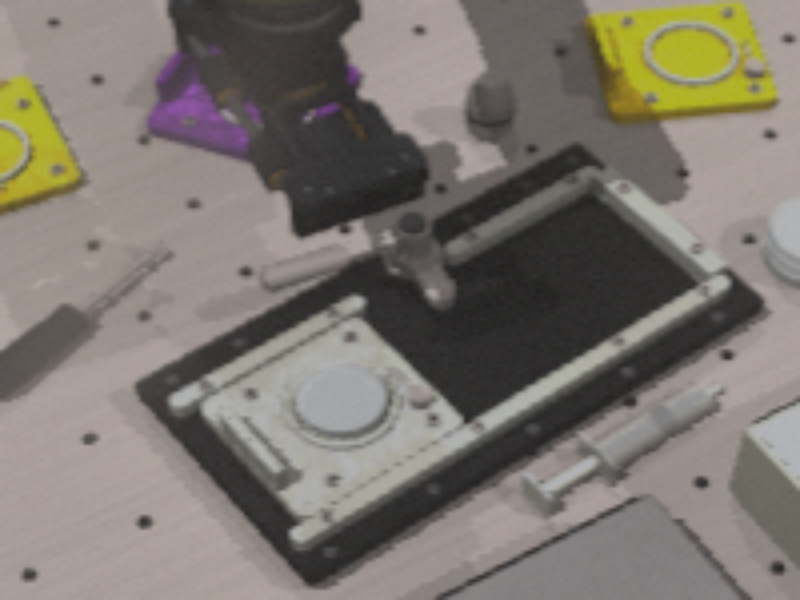

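Wrist view: the grip runs vertically at column 287, centred between the fingers (columns 237 and 333). The hub is at (289,117). Going down to straddle it.

```bash
python3 -m pendant '[{"travel":[0.03,-0.005,0.001],"twist":0},{"travel":[0.06,-0.005,0.002],"twist":0},{"travel":[0.076,-0.005,0.002],"twist":0},{"travel":[0.076,-0.005,0.002],"twist":0}]' -0.2
python3 - <<'E'
from h import *
s=ctrl.get_state();Rm=R.from_rotvec(s["tool_rot"]).as_matrix();th,tx,ty=np.load("stage.npy")
piv=np.array([tx,ty])+np.array([[np.cos(th),-np.sin(th)],[np.sin(th),np.cos(th)]])@[-.0695,.08]
print("piv",piv,"rel in tool",Rm.T@np.r_[piv-s["position"][:2],0]); print(Rm.round(3))
c=cam("wrist",s);print("grip px expected",proj(c,[[*piv,.071]]))
cv2.imwrite("pics/w3.png",ctrl.get_image("wrist")[:,:,::-1])
E
```

```text
time: 3.18
position: [0.5605, -0.0608, 0.0561]
tool_rot: [0.076, 1.57, -0.079]
ft_force: [0.5, 0.2, 0.2]
grip_width: 0.397
piv [0.56652996 0.01497142] rel in tool [-0.00015274  0.07602455 -0.00148692]
[[-0.001  0.099  0.995]
 [-0.002  0.995 -0.099]
 [-1.    -0.002 -0.001]]
grip px expected [[279.46526968 112.12250738]]
```

View pics/w3.png

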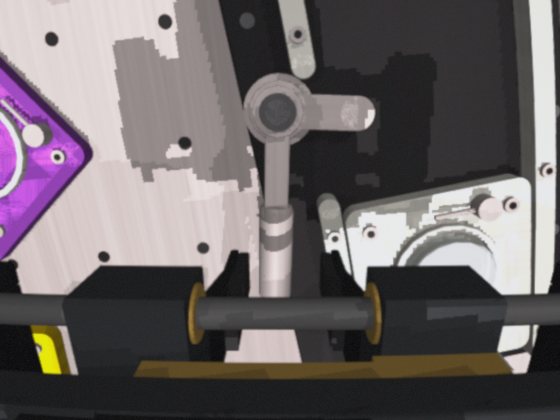

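The pivot reprojects to within 2 px, and the grip is straddled. Swinging it open along the arc.

```bash
python3 -m pendant '[{"travel":[0.004,0.001,-0.011],"twist":0.15},{"travel":[0.005,0.0035,-0.023],"twist":0.31},{"travel":[0.005,0.008,-0.0345],"twist":0.47},{"travel":[0.005,0.0145,-0.045],"twist":0.63},{"travel":[0.005,0.0225,-0.054],"twist":0.79},{"travel":[0.005,0.032,-0.062],"twist":0.95},{"travel":[0.005,0.042,-0.068],"twist":1.11},{"travel":[0.005,0.0535,-0.0725],"twist":1.27},{"travel":[0.005,0.063,-0.075],"twist":1.4},{"travel":[0.005,0.063,-0.075],"twist":1.4}]' -0.45
python3 - <<'E'
from h import *
s=ctrl.get_state();Rm=R.from_rotvec(s["tool_rot"]).as_matrix();th,tx,ty=np.load("stage.npy")
k=np.array([[np.cos(th),-np.sin(th)],[np.sin(th),np.cos(th)]]);piv=np.array([tx,ty])+k@[-.0695,.08]
print("rel in tool",Rm.T@np.r_[piv-s["position"][:2],0]); d=k.T@(s["position"][:2]-piv); print("lever from tcp",np.arctan2(d[1],-d[0]),"tool yaw vs",np.arctan2(Rm[1,2],Rm[0,2])-th, s["joint_positions"].round(2),s["ft_force"])
cv2.imwrite("pics/w4.png",ctrl.get_image("wrist")[:,:,::-1])
E
```

```text
time: 4.47
position: [0.494, 0.0101, 0.0532]
tool_rot: [1.155, 1.24, -1.152]
ft_force: [-0.1, 0.3, -0.6]
grip_width: 0.276
rel in tool [0.0002425  0.07271273 0.00057953]
lever from tcp 1.6073863660827703 tool yaw vs -3.1702127397737923 [-0.68  0.13  0.65  2.03 -0.09  1.01 -1.49] [-0.12449354  0.25032144 -0.60581404]
```

View pics/w4.png

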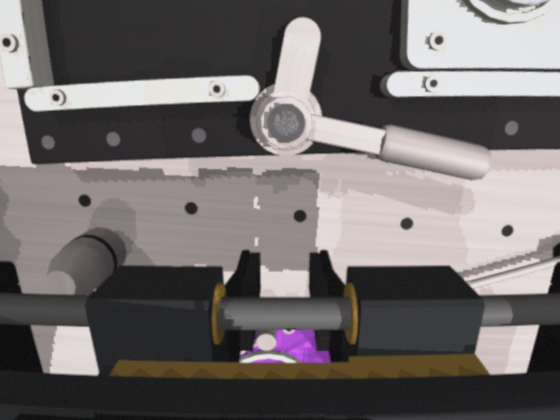

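The lever did not move: the fingers slid over the grip, because the tips sit higher when open. Measuring how it stands now.

Run:
```python
from h import *
s=ctrl.get_state();c=cam("wrist",s);th,tx,ty=np.load("stage.npy")
k=np.array([[np.cos(th),-np.sin(th)],[np.sin(th),np.cos(th)]])
for n,p,z in [("hub",(286,121),.071),("grip end",(488,162),.06),("grip start",(384,139),.06),("nose tip",(304,18),.043)]:
    w=cast(c,[p],z)[0]; print(n,w.round(4),((w[:2]-[tx,ty])@k*1000).round(1))
```

```text
hub [0.5661 0.0144 0.071 ] [-70.   80.5]
grip end [ 0.5541 -0.0898  0.06  ] [-172.4  103.1]
grip start [ 0.5609 -0.0343  0.06  ] [-118.    90.7]
nose tip [0.6159 0.0091 0.043 ] [-80.4  31.4]
```

```bash
python3 -m pendant '[{"travel":[-0.045,0,0],"twist":0},{"travel":[-0.055,0.01,0.015],"twist":-0.17},{"travel":[-0.055,0.02,0.025],"twist":-0.34},{"travel":[-0.055,0.03,0.04],"twist":-0.51},{"travel":[-0.055,0.04,0.05],"twist":-0.68},{"travel":[-0.055,0.05,0.06],"twist":-0.85},{"travel":[-0.055,0.06,0.07],"twist":-1.02},{"travel":[-0.055,0.06,0.075],"twist":-1.19},{"travel":[-0.055,0.06,0.075],"twist":-1.38},{"travel":[-0.055,0.06,0.075],"twist":-1.38}]' -0.38
python3 - <<'E'
from h import *
s=ctrl.get_state();Rm=R.from_rotvec(s["tool_rot"]).as_matrix()
g=np.array([.561,-.0343]);e=np.array([.5541,-.0898]); m=(g+e)/2
print("grip mid in tool",Rm.T@(np.r_[m,.06]-s["position"]),"dir",Rm.T@np.r_[g-e,0])
E
```

```text
time: 5.78
position: [0.5595, -0.0618, 0.1088]
tool_rot: [0.091, 1.565, -0.093]
ft_force: [-0.3, -0.2, -0.0]
grip_width: 0.312
grip mid in tool [ 0.04884236 -0.00046744 -0.00207883] dir [-4.68967265e-05  5.59260771e-02  3.62902185e-04]
```

```bash
python3 -m pendant '[{"travel":[0.02,0,-0.0035],"twist":0},{"travel":[0.04,0,-0.0035],"twist":0},{"travel":[0.055,0,-0.0035],"twist":0},{"travel":[0.064,0,-0.0035],"twist":0},{"travel":[0.064,0,-0.0035],"twist":0}]' -0.38
python3 -m pendant '[{"travel":[0,0,0],"twist":0},{"travel":[0,0,0],"twist":0},{"travel":[0,0,0],"twist":0},{"travel":[0,0,0],"twist":0}]' -1 10
python3 - <<'E'
from h import *
s=ctrl.get_state();Rm=R.from_rotvec(s["tool_rot"]).as_matrix();th,tx,ty=np.load("stage.npy")
k=np.array([[np.cos(th),-np.sin(th)],[np.sin(th),np.cos(th)]]);piv=np.array([tx,ty])+k@[-.0695,.08]
print("piv in tool",Rm.T@np.r_[piv-s["position"][:2],0],s["joint_positions"].round(2))
cv2.imwrite("pics/w5.png",ctrl.get_image("wrist")[:,:,::-1])
E
```

```text
time: 6.4
position: [0.5559, -0.0615, 0.0444]
tool_rot: [0.091, 1.566, -0.094]
ft_force: [0.2, -0.3, 0.5]
grip_width: 0.311
time: 6.9
position: [0.5559, -0.0615, 0.0448]
tool_rot: [0.092, 1.566, -0.093]
ft_force: [-2.4, 0.7, 2.4]
grip_width: 0.14
piv in tool [-6.94550827e-05  7.72252406e-02  1.59782481e-03] [-0.44  0.29  0.57  1.88 -0.18  1.02  0.09]
```

View pics/w5.png

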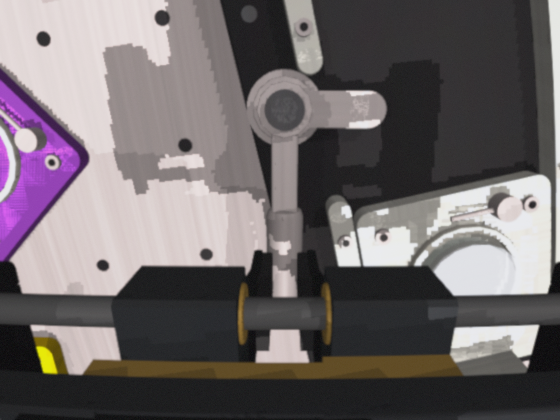

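```bash
python3 -m pendant '[{"travel":[0,0,0],"twist":0},{"travel":[0,0,0],"twist":0}]'
python3 - <<'E'
from h import *
im=ctrl.get_image("scene")[:,:,::-1]; cv2.imwrite("pics/s5.png",cv2.resize(im[170:290,190:330],(800,686))[:600])
im=ctrl.get_image("side")[:,:,::-1]; cv2.imwrite("pics/d5.png",cv2.resize(im[140:260,220:380],(800,600)))
E
```

```text
time: 7.2
position: [0.5559, -0.0615, 0.0448]
tool_rot: [0.092, 1.566, -0.093]
ft_force: [-1.7, 0.1, 2.0]
grip_width: 0.138
```

View pics/d5.png

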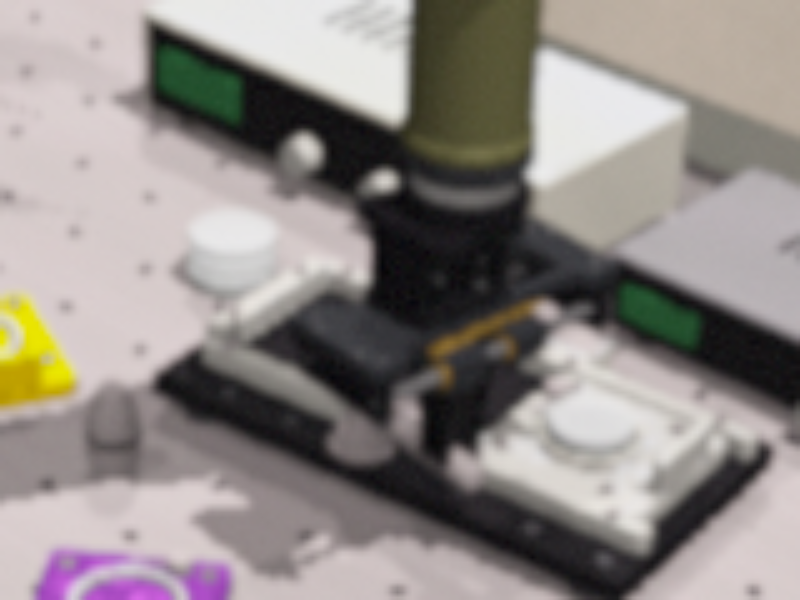

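View pics/s5.png

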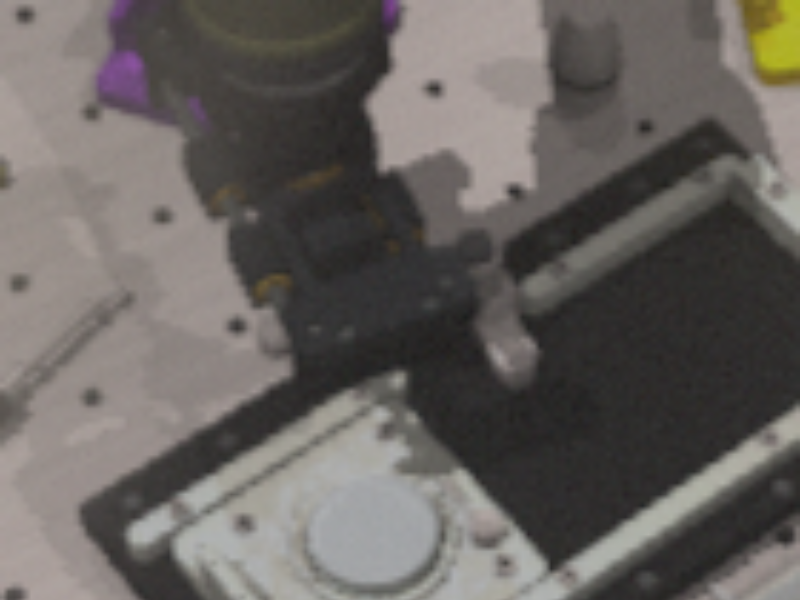

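```bash
python3 -m pendant '[{"travel":[0,0.001,-0.0115],"twist":0.15},{"travel":[0,0.004,-0.0227],"twist":0.3},{"travel":[0,0.0084,-0.0334],"twist":0.45},{"travel":[0,0.0144,-0.0433],"twist":0.6},{"travel":[0,0.0218,-0.0522],"twist":0.75},{"travel":[0,0.0305,-0.06],"twist":0.9},{"travel":[0,0.04,-0.0662],"twist":1.05},{"travel":[0,0.0507,-0.071],"twist":1.2},{"travel":[0,0.062,-0.074],"twist":1.36},{"travel":[0,0.062,-0.074],"twist":1.36}]' -1 25
python3 - <<'E'
from h import *
s=ctrl.get_state()
cv2.imwrite("pics/w6.png",ctrl.get_image("wrist")[:,:,::-1])
E
```

```text
time: 8.55
position: [0.4896, 0.0077, 0.0476]
tool_rot: [1.142, 1.249, -1.142]
ft_force: [-13.1, -3.0, 30.0]
grip_width: 0.009
```

View pics/w6.png

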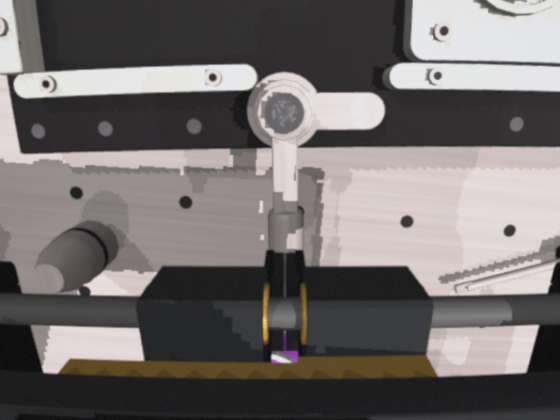

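The lever now looks square out, but the fingers are squeezed shut at the grip with 30 N. Opening them before lifting off.

```bash
python3 -m pendant '[{"travel":[0,0,0],"twist":0},{"travel":[0,0,0],"twist":0},{"travel":[0,0,0],"twist":0}]' -0.2
python3 - <<'E'
from h import *
s=ctrl.get_state();c=cam("wrist",s);th,tx,ty=np.load("stage.npy")
cv2.imwrite("pics/w7.png",ctrl.get_image("wrist")[:,:,::-1])
im=ctrl.get_image("scene")[:,:,::-1]; cv2.imwrite("pics/s7.png",cv2.resize(im[140:260,220:360],(700,600)))
E
```

```text
time: 8.98
position: [0.4895, 0.0077, 0.0472]
tool_rot: [1.141, 1.25, -1.141]
ft_force: [-0.0, 0.1, -0.8]
grip_width: 0.263
```

View pics/w7.png

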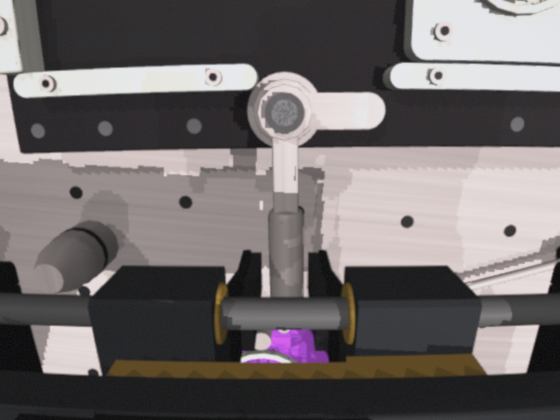

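View pics/s7.png

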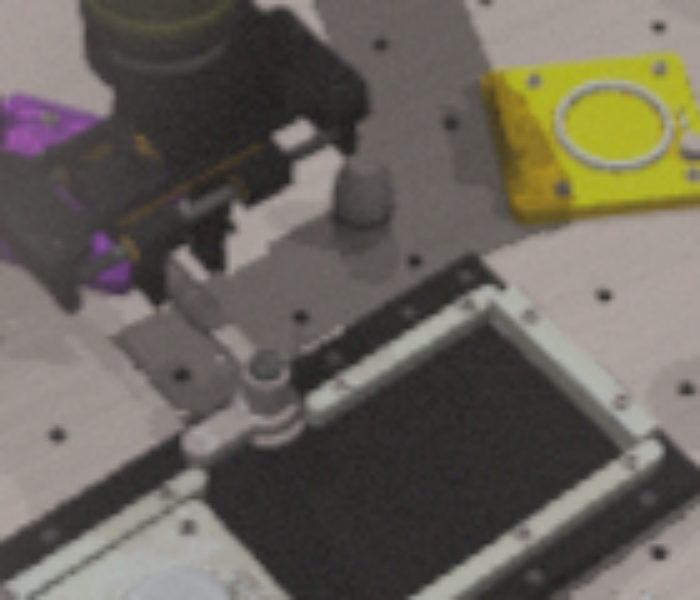

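```bash
python3 - <<'E'
from h import *
s=ctrl.get_state();c=cam("wrist",s);th,tx,ty=np.load("stage.npy")
k=np.array([[np.cos(th),-np.sin(th)],[np.sin(th),np.cos(th)]])
for n,p,z in [("hub",(285,112),.071),("grip start",(286,210),.06),("grip far",(287,285),.06),("nose tip",(384,111),.043)]:
    w=cast(c,[p],z)[0]; print(n,w.round(4),((w[:2]-[tx,ty])@k*1000).round(1))
E
python3 -m pendant '[{"travel":[-0.04,0,0],"twist":0},{"travel":[-0.1,0,0],"twist":0},{"travel":[-0.12,0,0],"twist":0}]' -0.2
```

```text
hub [0.5656 0.0148 0.071 ] [-69.6  81. ]
grip start [0.5183 0.0099 0.06  ] [-69.6 128.5]
grip far [0.4768 0.0054 0.06  ] [-69.8 170.2]
nose tip [ 0.5705 -0.0357  0.043 ] [-120.3   81.3]
time: 9.45
position: [0.4913, 0.0079, 0.1704]
tool_rot: [1.144, 1.247, -1.137]
ft_force: [0.5, 0.1, -0.3]
grip_width: 0.397
```

```bash
cat > go.py <<'E'
import sys
from h import *
# target in stage frame: x y z, lever-equivalent yaw a (tool z = -stage y turned cw by a)
X,Y,Z,a=map(float,sys.argv[1:5])
s=ctrl.get_state();Rm=R.from_rotvec(s["tool_rot"]).as_matrix();th,tx,ty=np.load("stage.npy")
k=np.array([[np.cos(th),-np.sin(th)],[np.sin(th),np.cos(th)]])
w=np.array([tx,ty])+k@[X,Y]
za=np.arctan2(Rm[1,2],Rm[0,2]); ta=th-np.pi/2-a
d=(za-ta+np.pi)%(2*np.pi)-np.pi
print("stage now",(k.T@(s["position"][:2]-[tx,ty])*1000).round(1),"z",s["position"][2].round(4),"yaw a",round(np.pi/2*-1+th-za,3))
print("travel",(Rm.T@(np.r_[w,Z]-s["position"])).round(4),"twist",d.round(3))
E
python3 go.py -0.295 0 0.17 0
```

```text
stage now [-68.8 155.6] z 0.1704 yaw a 1.582
travel [0.0014 0.1581 0.2245] twist -1.582
```

```bash
python3 -m pendant '[{"travel":[0,0.018,0.025],"twist":-0.17},{"travel":[0,0.036,0.05],"twist":-0.34},{"travel":[0,0.054,0.075],"twist":-0.51},{"travel":[0,0.072,0.1],"twist":-0.68},{"travel":[0,0.09,0.125],"twist":-0.85},{"travel":[0,0.108,0.15],"twist":-1.02},{"travel":[0,0.126,0.175],"twist":-1.19},{"travel":[0,0.144,0.2],"twist":-1.36},{"travel":[0,0.158,0.2245],"twist":-1.53},{"travel":[0,0.158,0.2245],"twist":-1.58}]' -1
python3 go.py -0.295 0 0.046 0; python3 go.py -0.295 0 0.09 0
python3 - <<'E'
from h import *
cv2.imwrite("pics/w8.png",ctrl.get_image("wrist")[:,:,::-1])
E
```

```text
time: 10.7
position: [0.6692, -0.2041, 0.1701]
tool_rot: [-0.081, 1.565, 0.077]
ft_force: [-0.7, 0.0, -0.3]
grip_width: 0.001
stage now [-298.     0.5] z 0.1701 yaw a 0.003
travel [ 0.124   0.0033 -0.    ] twist -0.003
stage now [-298.     0.5] z 0.1701 yaw a 0.003
travel [0.08   0.0032 0.0002] twist -0.003
```

View pics/w8.png

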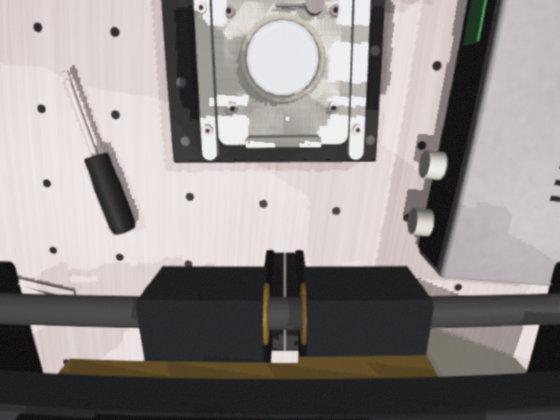

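Fingers shut at column 285 and the tab centred at (283,141), with the dish in its seat at (283,58). Going down behind the tab.

```bash
python3 -m pendant '[{"travel":[0.04,0,0],"twist":0},{"travel":[0.08,0,0],"twist":0},{"travel":[0.11,0,0],"twist":0},{"travel":[0.123,0,0],"twist":0},{"travel":[0.123,0,0],"twist":0}]' -1
python3 - <<'E'
from h import *
s=ctrl.get_state();c=cam("wrist",s)
cv2.imwrite("pics/w9.png",ctrl.get_image("wrist")[:,:,::-1]); print(s["ft_force"])
im=ctrl.get_image("scene")[:,:,::-1]; cv2.imwrite("pics/s9.png",cv2.resize(im[190:330,170:310],(600,600)))
E
```

```text
time: 11.38
position: [0.6691, -0.2024, 0.0464]
tool_rot: [-0.081, 1.567, 0.08]
ft_force: [0.2, 0.1, 1.0]
grip_width: 0.009
[0.21468538 0.08618243 0.97307869]
```

View pics/w9.png

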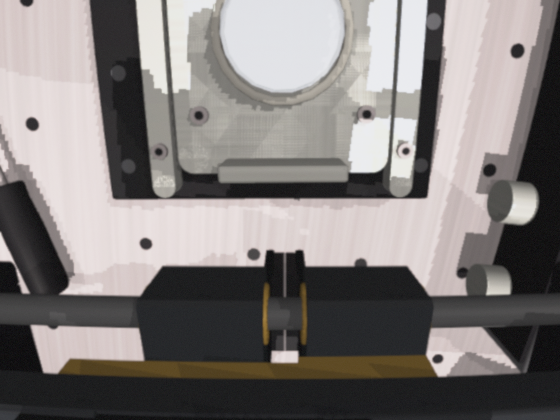

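View pics/s9.png

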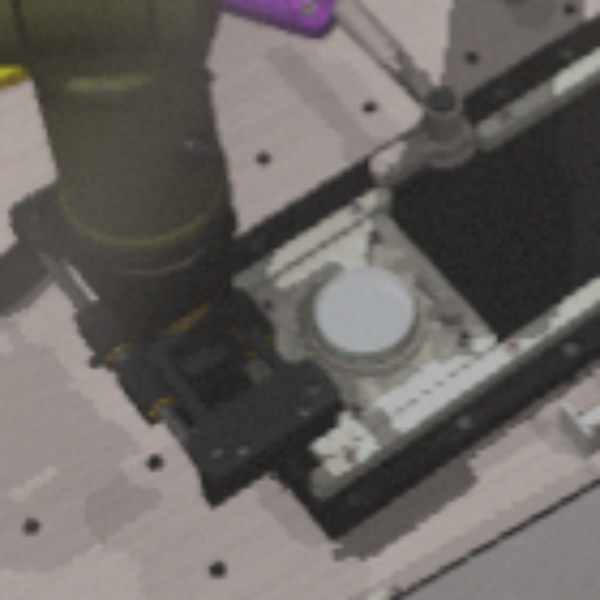

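```bash
python3 -m pendant '[{"travel":[0,0.015,0],"twist":0},{"travel":[0,0.025,0],"twist":0},{"travel":[0,0.032,0],"twist":0},{"travel":[0,0.038,0],"twist":0},{"travel":[0,0.045,0],"twist":0},{"travel":[0,0.052,0],"twist":0},{"travel":[0,0.06,0],"twist":0},{"travel":[0,0.068,0],"twist":0},{"travel":[0,0.076,0],"twist":0}]' -1
python3 go.py -0.069 0 0.046 0
python3 - <<'E'
from h import *
cv2.imwrite("pics/w10.png",ctrl.get_image("wrist")[:,:,::-1])
E
```

```text
time: 12.6
position: [0.6626, -0.1269, 0.0484]
tool_rot: [-0.081, 1.563, 0.079]
ft_force: [-0.3, 1.1, -0.7]
grip_width: 0.006
stage now [-220.5   -1. ] z 0.0484 yaw a 0.001
travel [ 0.0021  0.1515 -0.0011] twist -0.001
```

View pics/w10.png

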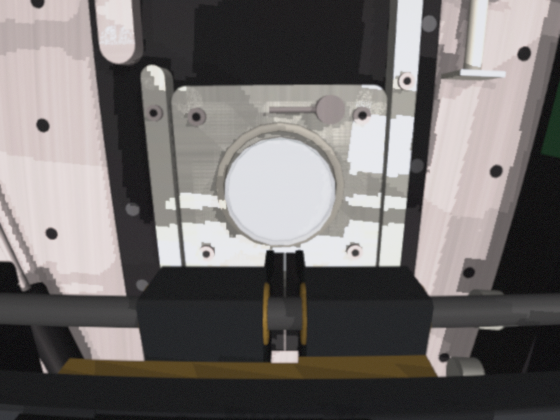

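Run:
```python
from h import *
s=ctrl.get_state();c=cam("wrist",s);th,tx,ty=np.load("stage.npy")
k=np.array([[np.cos(th),-np.sin(th)],[np.sin(th),np.cos(th)]])
for n,p,z in [("front",(280,87),.042),("dish",(279,190),.06),("lscrew",(206,253),.042),("tip?",(285,252),.048)]:
    w=cast(c,[p],z)[0]; print(n,((w[:2]-[tx,ty])@k*1000).round(1))
im=ctrl.get_image("side")[:,:,::-1]; cv2.imwrite("pics/d10.png",cv2.resize(im[170:270,260:400],(840,600))[:,:800])
```

```text
front [-1.311e+02  1.000e-01]
dish [-180.4    0.6]
lscrew [-221.9   42.9]
tip? [-218.7   -2.6]
```

View pics/d10.png

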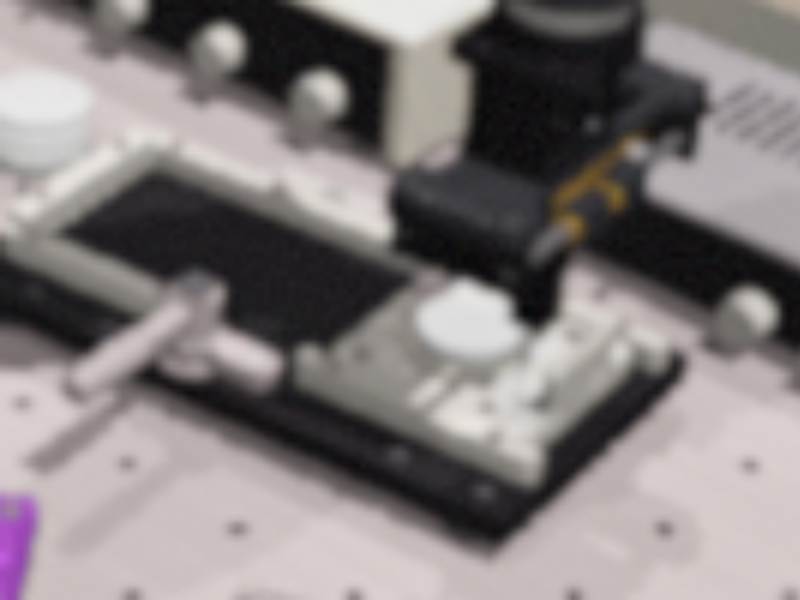

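The plate has not moved. Its front is still at stage x = -131, so the shut fingertips passed over the tab. Measuring the true tip height from the side view.

Run:
```python
from h import *
s=ctrl.get_state();c=cam("side");p=s["position"]
for z in (.03,.048,.06,.07,.08,.09): 
    q=proj(c,[[p[0],p[1],z]])[0]; print(z,q.round(1),((q-[260,170])*6).round(0))
c=cam("scene")
for z in (.048,.07): print(proj(c,[[p[0],p[1],z]]).round(1))
im=ctrl.get_image("side")[:,:,::-1]; cv2.imwrite("pics/d11.png",cv2.resize(im[190:250,310:390],(800,600),interpolation=cv2.INTER_CUBIC))
```

```text
0.03 [346.8 234.5] [521. 387.]
0.048 [347.4 229.7] [524. 358.]
0.06 [347.8 226.4] [527. 338.]
0.07 [348.1 223.6] [528. 322.]
0.08 [348.4 220.9] [530. 305.]
0.09 [348.7 218.1] [532. 288.]
[[242.8 272.5]]
[[242.3 267.8]]
```

View pics/d11.png

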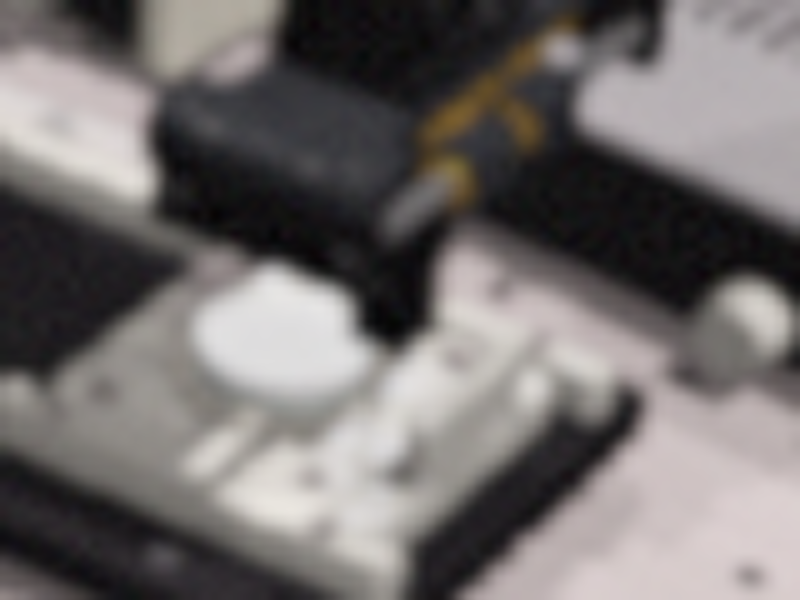

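The fingertips really sit about 21 mm above the reported TCP. The side view, the 30 N contact on the grip top and the miss over the tab all agree on this. Backing off over the tab and going lower.

```bash
python3 -m pendant '[{"travel":[-0.02,0,0],"twist":0},{"travel":[-0.03,-0.02,0],"twist":0},{"travel":[-0.03,-0.05,0],"twist":0},{"travel":[-0.03,-0.08,0.001],"twist":0},{"travel":[-0.01,-0.08,0.001],"twist":0},{"travel":[0.01,-0.08,0.001],"twist":0},{"travel":[0.02,-0.08,0.001],"twist":0},{"travel":[0.02,-0.08,0.001],"twist":0}]' -1
python3 go.py -0.069 0 0.028 0
python3 - <<'E'
from h import *
im=ctrl.get_image("side")[:,:,::-1]; cv2.imwrite("pics/d12.png",cv2.resize(im[180:270,310:430],(800,600),interpolation=cv2.INTER_CUBIC))
cv2.imwrite("pics/w12.png",ctrl.get_image("wrist")[:,:,::-1])
E
```

```text
time: 13.75
position: [0.6715, -0.2045, 0.0269]
tool_rot: [-0.082, 1.566, 0.082]
ft_force: [0.4, -0.2, 0.3]
grip_width: 0.005
stage now [-298.7   -1.8] z 0.0269 yaw a -0.002
travel [-0.0012  0.2297 -0.0014] twist 0.002
```

View pics/d12.png

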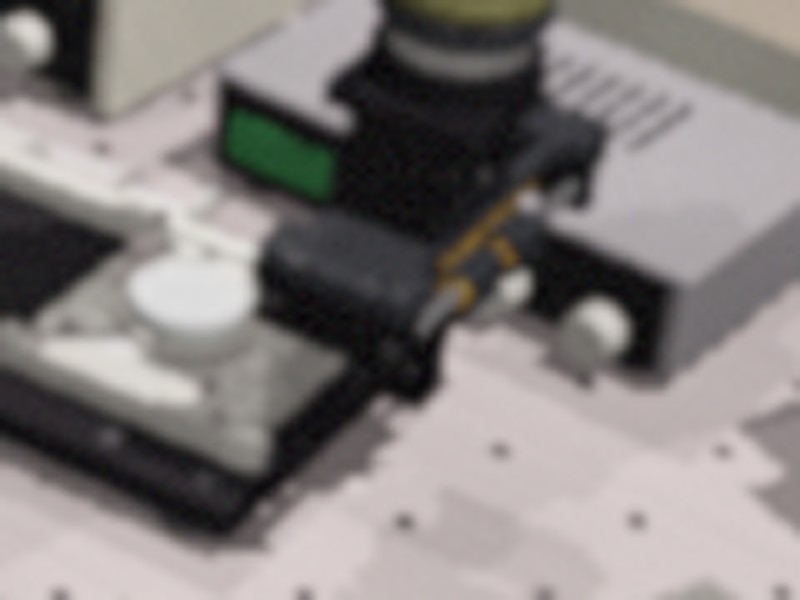

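View pics/w12.png

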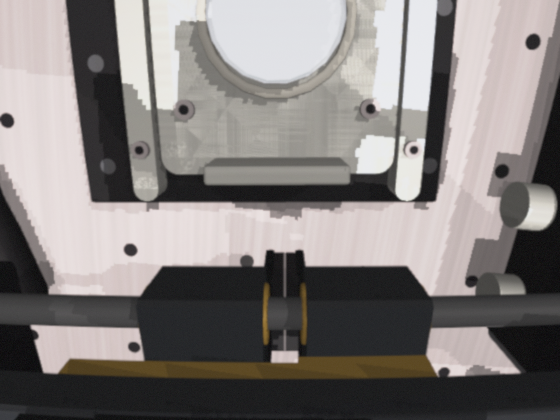

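```bash
python3 -m pendant '[{"travel":[0,0.015,-0.001],"twist":0},{"travel":[0,0.028,-0.001],"twist":0},{"travel":[0,0.036,-0.001],"twist":0},{"travel":[0,0.042,-0.001],"twist":0},{"travel":[0,0.048,-0.001],"twist":0},{"travel":[0,0.055,-0.001],"twist":0},{"travel":[0,0.06,-0.001],"twist":0}]' -1
python3 go.py -0.069 0 0.028 0
python3 - <<'E'
from h import *
cv2.imwrite("pics/w13.png",ctrl.get_image("wrist")[:,:,::-1])
E
```

```text
time: 14.72
position: [0.6654, -0.1466, 0.029]
tool_rot: [-0.083, 1.562, 0.08]
ft_force: [1.0, -5.0, 1.4]
grip_width: 0.009
stage now [-240.4   -1.7] z 0.029 yaw a -0.001
travel [ 0.0006  0.1714 -0.0016] twist 0.001
```

View pics/w13.png

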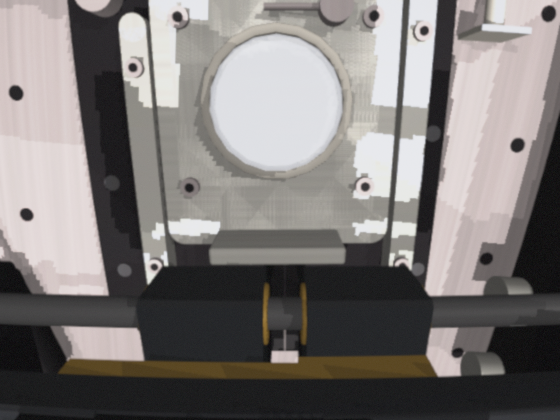

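Fingers are in contact with the tab (row 255) at a steady 5 N.

```bash
cat > meas.py <<'E'
import sys
from h import *
s=ctrl.get_state();c=cam("wrist",s);th,tx,ty=np.load("stage.npy")
k=np.array([[np.cos(th),-np.sin(th)],[np.sin(th),np.cos(th)]])
for a in sys.argv[1:]:
    u,v,z=map(float,a.split(",")); w=cast(c,[(u,v)],z)[0]; print(a,((w[:2]-[tx,ty])@k*1000).round(1))
E
python3 meas.py 277,100,.058 277,238,.068 190,187,.042 364,187,.042
```

```text
277,100,.058 [-158.2    0.7]
277,238,.068 [-215.6    0.7]
190,187,.042 [-198.9   43.7]
364,187,.042 [-198.9  -41.7]
```

```bash
python3 -m pendant '[{"travel":[0,0.01,-0.001],"twist":0},{"travel":[0,0.02,-0.001],"twist":0},{"travel":[0,0.032,-0.001],"twist":0},{"travel":[0,0.045,-0.001],"twist":0},{"travel":[0,0.058,-0.001],"twist":0},{"travel":[0,0.071,-0.001],"twist":0},{"travel":[0,0.084,-0.001],"twist":0},{"travel":[0,0.097,-0.001],"twist":0},{"travel":[0,0.11,-0.001],"twist":0},{"travel":[0,0.12,-0.001],"twist":0}]' -1
python3 go.py -0.072 0 0.028 0
python3 - <<'E'
from h import *
cv2.imwrite("pics/w14.png",ctrl.get_image("wrist")[:,:,::-1])
E
```

```text
time: 16.02
position: [0.6518, -0.0258, 0.029]
tool_rot: [-0.084, 1.562, 0.081]
ft_force: [0.6, -6.1, 1.8]
grip_width: 0.007
stage now [-118.9   -0.6] z 0.029 yaw a -0.002
travel [ 0.0009  0.0469 -0.0005] twist 0.002
```

View pics/w14.png

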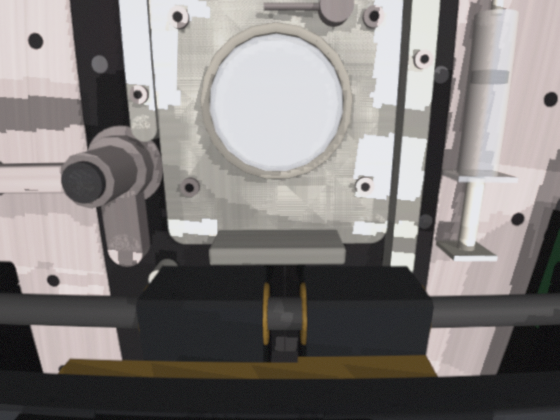

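```bash
python3 -m pendant '[{"travel":[0,0.01,-0.001],"twist":0},{"travel":[0,0.02,-0.001],"twist":0},{"travel":[0,0.028,-0.001],"twist":0},{"travel":[0,0.035,-0.001],"twist":0},{"travel":[0,0.04,-0.001],"twist":0},{"travel":[0,0.043,-0.001],"twist":0},{"travel":[0,0.045,-0.001],"twist":0}]' -1
python3 -m pendant '[{"travel":[0,0.001,0],"twist":0},{"travel":[0,0.002,0],"twist":0},{"travel":[0,0.003,0],"twist":0}]' -1
python3 go.py -0.072 0 0.028 0
python3 - <<'E'
from h import *
cv2.imwrite("pics/w15.png",ctrl.get_image("wrist")[:,:,::-1])
E
```

```text
time: 16.95
position: [0.6462, 0.0203, 0.029]
tool_rot: [-0.085, 1.562, 0.083]
ft_force: [1.8, -4.6, 0.9]
grip_width: 0.004
time: 17.32
position: [0.646, 0.0216, 0.029]
tool_rot: [-0.086, 1.562, 0.08]
ft_force: [2.3, -7.3, 0.5]
grip_width: 0.001
stage now [-71.1   0.2] z 0.029 yaw a -0.003
travel [ 0.001  -0.0009  0.0002] twist 0.003
```

View pics/w15.png

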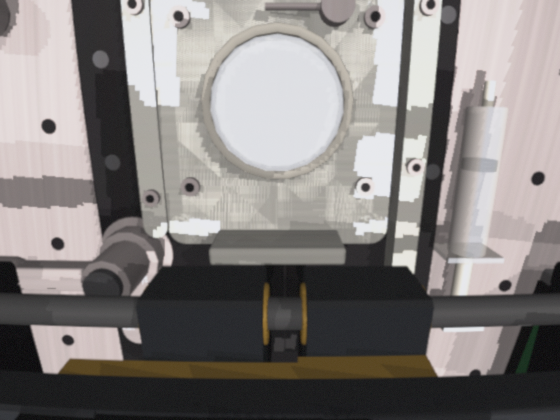

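```bash
python3 -m pendant '[{"travel":[0,0.0015,0],"twist":0},{"travel":[0,0.003,0],"twist":0},{"travel":[0,0.0045,0],"twist":0},{"travel":[0,0.0045,0],"twist":0}]' -1
python3 go.py -0.072 0 0.028 0
```

```text
time: 17.88
position: [0.6461, 0.0216, 0.0291]
tool_rot: [-0.088, 1.561, 0.074]
ft_force: [3.6, -10.6, -0.8]
grip_width: 0.003
stage now [-71.2   0.2] z 0.0291 yaw a 0.0
travel [ 0.0011 -0.0008  0.0002] twist -0.0
```

The plate is against the stop: the force rose to 10.6 N with no further movement. Retreating, then going to the lever's far side.

```bash
python3 -m pendant '[{"travel":[0,-0.015,0],"twist":0},{"travel":[0,-0.03,0],"twist":0},{"travel":[-0.04,-0.03,0],"twist":0},{"travel":[-0.1,-0.03,0],"twist":0},{"travel":[-0.11,-0.03,0],"twist":0}]' -1
python3 go.py -0.03 0.155 0.14 1.571
python3 - <<'E'
from h import *
s=ctrl.get_state()
cv2.imwrite("pics/w16.png",ctrl.get_image("wrist")[:,:,::-1])
E
```

```text
time: 18.5
position: [0.6508, -0.0072, 0.1442]
tool_rot: [-0.087, 1.553, 0.075]
ft_force: [-0.8, -0.0, -0.5]
grip_width: 0.006
stage now [-100.2   -1.5] z 0.1442 yaw a -0.0
travel [ 0.0012  0.0702 -0.1565] twist 1.571
```

View pics/w16.png

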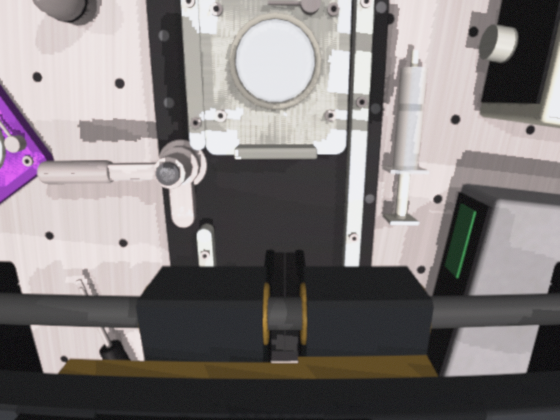

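```bash
python3 meas.py 276,159,.068 275,61,.058
python3 -m pendant '[{"travel":[0,0.01,-0.02],"twist":0.16},{"travel":[0,0.02,-0.04],"twist":0.32},{"travel":[0,0.03,-0.06],"twist":0.48},{"travel":[0,0.04,-0.08],"twist":0.64},{"travel":[0,0.05,-0.1],"twist":0.8},{"travel":[0,0.06,-0.12],"twist":0.96},{"travel":[0,0.07,-0.14],"twist":1.12},{"travel":[0,0.07,-0.1565],"twist":1.28},{"travel":[0,0.07,-0.1565],"twist":1.44},{"travel":[0,0.07,-0.1565],"twist":1.57}]' -1
python3 go.py -0.03 0.155 0.027 1.571
python3 - <<'E'
from h import *
cv2.imwrite("pics/w17.png",ctrl.get_image("wrist")[:,:,::-1])
E
```

```text
276,159,.068 [-59.6   3.3]
275,61,.058 [8.2 3.7]
time: 19.8
position: [0.4856, 0.0471, 0.1392]
tool_rot: [1.135, 1.242, -1.129]
ft_force: [-0.6, 0.2, 0.5]
grip_width: 0.006
stage now [-29.2 157.2] z 0.1392 yaw a 1.573
travel [0.1122 0.0009 0.    ] twist -0.002
```

View pics/w17.png

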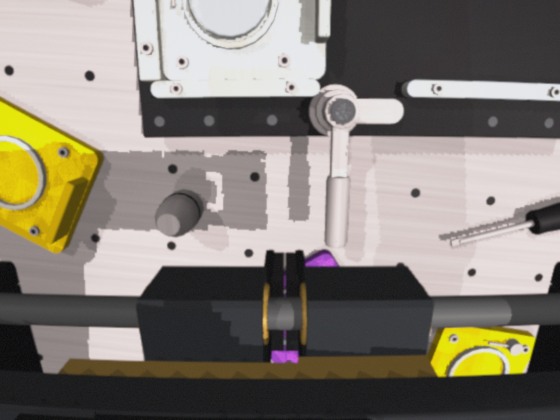

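```bash
python3 -m pendant '[{"travel":[0.04,0.001,0],"twist":0},{"travel":[0.08,0.001,0],"twist":0},{"travel":[0.105,0.001,0],"twist":0},{"travel":[0.112,0.001,0],"twist":0},{"travel":[0.112,0.001,0],"twist":0}]' -1
python3 - <<'E'
from h import *
s=ctrl.get_state();Rm=R.from_rotvec(s["tool_rot"]).as_matrix();th,tx,ty=np.load("stage.npy")
k=np.array([[np.cos(th),-np.sin(th)],[np.sin(th),np.cos(th)]]);piv=np.array([tx,ty])+k@[-.0695,.08]
p=Rm.T@np.r_[piv-s["position"][:2],0];print("piv in tool",p)
# arc: handle turned back by f from here (f=0 at open), finger centre L to the -z side, 75 mm out
for f in np.r_[0,np.arange(.12,1.6,.16),1.571]:
    L=.024
    # handle dir at f: start (-1,0) in (y,z); closing is twist -f: dir=(-cos f, +sin f); push normal n=(sin f, cos f)
    d=np.array([-np.cos(f),np.sin(f)]); n=np.array([np.sin(f),np.cos(f)])
    print(round(f,2),(p[1:]+.075*d-L*n).round(4))
cv2.imwrite("pics/w18.png",ctrl.get_image("wrist")[:,:,::-1])
E
```

```text
time: 20.48
position: [0.4877, 0.0463, 0.0269]
tool_rot: [1.137, 1.241, -1.133]
ft_force: [0.3, -0.0, 0.8]
grip_width: 0.006
piv in tool [0.00106429 0.07538066 0.03884739]
0.0 [0.0004 0.0148]
0.12 [-0.002  0.024]
0.28 [-0.0033  0.0365]
0.44 [-0.0027  0.0491]
0.6 [-0.0001  0.0614]
0.76 [0.0045 0.0731]
0.92 [0.0108 0.084 ]
1.08 [0.0189 0.0937]
1.24 [0.0283 0.102 ]
1.4 [0.039  0.1087]
1.56 [0.0506 0.1136]
1.57 [0.0514 0.1139]
```

View pics/w18.png

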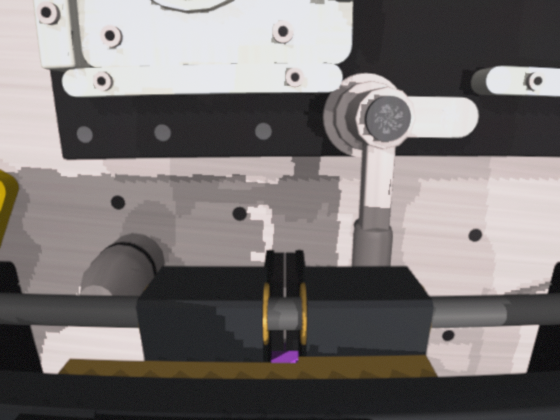

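```bash
python3 -m pendant '[{"travel":[0,0,0.015],"twist":0},{"travel":[0,-0.002,0.026],"twist":-0.12},{"travel":[0,-0.003,0.0385],"twist":-0.28},{"travel":[0,-0.0025,0.051],"twist":-0.44},{"travel":[0,0,0.063],"twist":-0.6},{"travel":[0,0.005,0.0745],"twist":-0.76},{"travel":[0,0.0115,0.085],"twist":-0.92}]' -1
python3 - <<'E'
from h import *
cv2.imwrite("pics/w19.png",ctrl.get_image("wrist")[:,:,::-1])
s=ctrl.get_state();Rm=R.from_rotvec(s["tool_rot"]).as_matrix();th,tx,ty=np.load("stage.npy")
k=np.array([[np.cos(th),-np.sin(th)],[np.sin(th),np.cos(th)]]);piv=np.array([tx,ty])+k@[-.0695,.08]
p=Rm.T@np.r_[piv-s["position"][:2],0];a=th-np.pi/2-np.arctan2(Rm[1,2],Rm[0,2]);print("piv in tool",p,"yaw a",a)
for L in (.019,.0165):
  for g in np.r_[np.arange(a,0,-.13),0]:
    f=a-g;d=np.array([-np.cos(f),np.sin(f)]); n=np.array([np.sin(f),np.cos(f)])
    print(L,round(f,2),(p[1:]+.075*d-L*n).round(4))
E
```

```text
time: 21.4
position: [0.5082, -0.0365, 0.0291]
tool_rot: [0.429, 1.515, -0.428]
ft_force: [-0.9, 4.3, -0.3]
grip_width: 0.003
piv in tool [0.00053746 0.07515106 0.02148586] yaw a 0.6473547642786626
0.019 0.0 [0.0002 0.0025]
0.019 0.13 [-0.0017  0.0124]
0.019 0.26 [-0.0022  0.0224]
0.019 0.39 [-0.0014  0.0324]
0.019 0.52 [0.0006 0.0423]
0.019 0.65 [0.0039 0.0516]
0.0165 0.0 [0.0002 0.005 ]
0.0165 0.13 [-0.0014  0.0148]
0.0165 0.26 [-0.0016  0.0248]
0.0165 0.39 [-0.0005  0.0347]
0.0165 0.52 [0.0019 0.0444]
0.0165 0.65 [0.0054 0.0536]
```

View pics/w19.png

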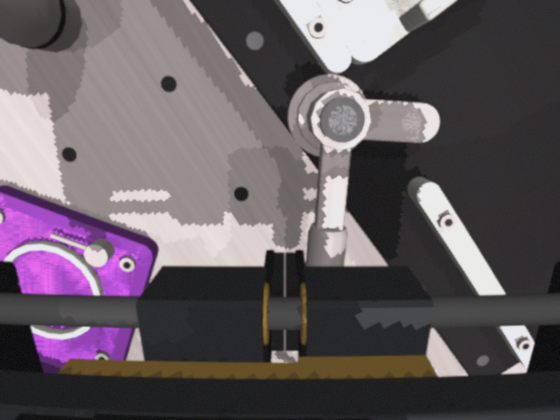

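The lever is following, with contact at column 304. Continuing to the locked stop.

```bash
python3 -m pendant '[{"travel":[0,-0.0015,0.0125],"twist":-0.13},{"travel":[0,-0.002,0.0225],"twist":-0.26},{"travel":[0,-0.001,0.0325],"twist":-0.39},{"travel":[0,0.001,0.0425],"twist":-0.52},{"travel":[0,0.004,0.052],"twist":-0.65},{"travel":[0,0.0045,0.053],"twist":-0.65}]' -1
python3 go.py -0.1445 0.0985 0.028 0
python3 - <<'E'
from h import *
cv2.imwrite("pics/w20.png",ctrl.get_image("wrist")[:,:,::-1])
E
```

```text
time: 22.2
position: [0.5552, -0.0621, 0.0298]
tool_rot: [-0.084, 1.559, 0.077]
ft_force: [-4.6, 0.2, 0.9]
grip_width: 0.004
stage now [-145.    99.3] z 0.0298 yaw a 0.001
travel [0.0018 0.0005 0.0007] twist -0.001
```

View pics/w20.png

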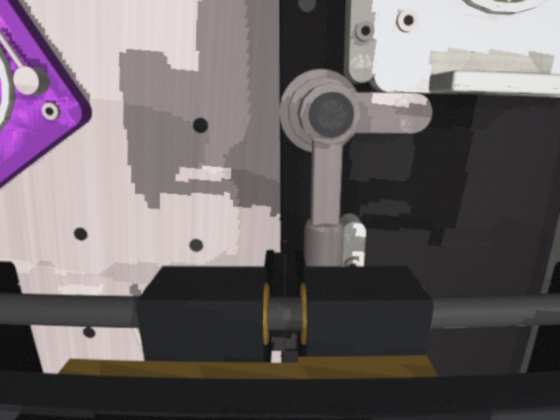

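```bash
python3 -m pendant '[{"travel":[0,0,0.002],"twist":0},{"travel":[0,0,0.004],"twist":0},{"travel":[0,0,0.006],"twist":0},{"travel":[0,0,0.006],"twist":0}]' -1
python3 go.py -0.1445 0.0985 0.028 0
python3 -m pendant '[{"travel":[0,0,0.003],"twist":0},{"travel":[0,0,0.006],"twist":0},{"travel":[0,0,0.006],"twist":0}]' -1
python3 go.py -0.1445 0.0985 0.028 0
```

```text
time: 22.75
position: [0.5551, -0.062, 0.0297]
tool_rot: [-0.078, 1.571, 0.074]
ft_force: [-15.0, 1.5, 11.2]
grip_width: 0.005
stage now [-144.9   99.3] z 0.0297 yaw a 0.006
travel [0.0017 0.0004 0.0008] twist -0.006
time: 23.12
position: [0.5547, -0.062, 0.0296]
tool_rot: [-0.074, 1.583, 0.072]
ft_force: [-16.4, 1.4, 13.3]
grip_width: 0.005
stage now [-144.9   99.7] z 0.0296 yaw a 0.011
travel [0.0016 0.0004 0.0012] twist -0.011
```

The finger has stopped at 15 N. Backing off and checking the lever angle and plate from above.

```bash
python3 -m pendant '[{"travel":[0,0,-0.01],"twist":0},{"travel":[0,0,-0.03],"twist":0},{"travel":[-0.05,0,-0.03],"twist":0},{"travel":[-0.11,0.02,-0.01],"twist":0},{"travel":[-0.16,0.05,0.02],"twist":0},{"travel":[-0.16,0.07,0.05],"twist":0},{"travel":[-0.16,0.07,0.05],"twist":0}]' -1
python3 - <<'E'
from h import *
im=ctrl.get_image("wrist")[:,:,::-1]; cv2.imwrite("pics/w21.png",im)
cv2.imwrite("pics/w21c.png",cv2.resize(im[0:270,150:450],(667,600),interpolation=cv2.INTER_CUBIC))
E
```

```text
time: 24.0
position: [0.603, 0.0154, 0.1901]
tool_rot: [-0.075, 1.579, 0.074]
ft_force: [-0.1, -0.9, -0.2]
grip_width: 0.007
```

View pics/w21c.png

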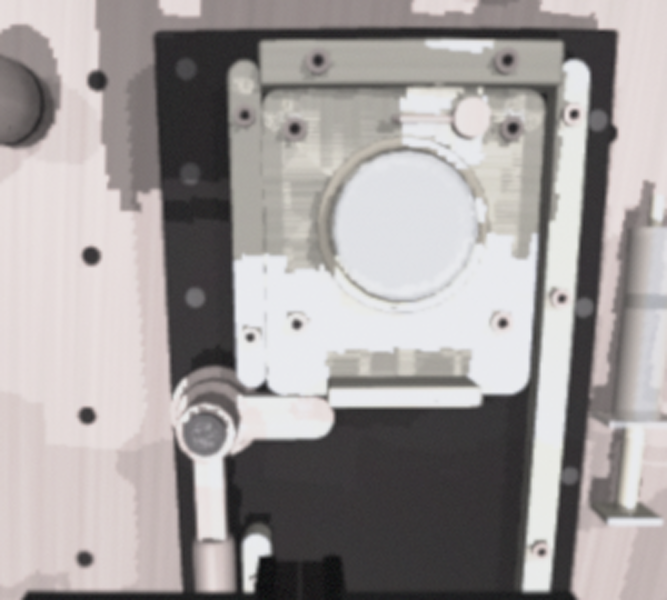

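Run:
```python
from h import *
s=ctrl.get_state();c=cam("wrist",s);th,tx,ty=np.load("stage.npy")
k=np.array([[np.cos(th),-np.sin(th)],[np.sin(th),np.cos(th)]])
for n,(u,v),z in [("hub",(205,431),.071),("arm start",(211,470),.06),("arm end",(212,535),.06),("grip",(216,590),.06),("nose tip",(335,417),.043),("nose mid",(270,417),.043),("nose top edge",(290,396),.043),("dish",(404,226),.058),("tab rear top",(405,405),.068),("screwBL",(296,324),.042),("screwBR",(502,322),.042),("screwTL",(294,128),.042),("screwTR",(512,128),.042),("stop edge",(405,84),.05)]:
    w=cast(c,[(150+u/2.2233,v/2.222)],z)[0]; print(n,((w[:2]-[tx,ty])@k*1000).round(1))
cv2.imwrite("pics/s22.png",ctrl.get_image("scene")[:,:,::-1])
```

```text
hub [-70.8  82.7]
arm start [-90.1  82.5]
arm end [-118.7   83.3]
grip [-144.2   82.7]
nose tip [-72.1  31. ]
nose mid [-71.9  58.6]
nose top edge [-62.9  50. ]
dish [5.8 5.4]
tab rear top [-61.7   4.5]
screwBL [-32.9  47.1]
screwBR [-32.6 -37.8]
screwTL [43.2 47. ]
screwTR [ 42.9 -37.9]
stop edge [57.7  5.1]
```

View pics/s22.png

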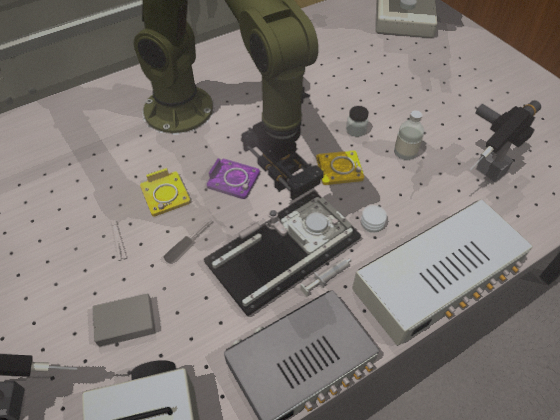

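The lever is at 0.00 to 0.03 rad. The plate's tab rear and screws put it within about 1 mm of home, and the dish is centred in its ring. The bystanders are where they were and the arm is clear, so I'm handing in.

```bash
python3 -c "
from bench import ctrl
print(ctrl.get_state()['ft_force']); ctrl.close_job()"
```

```text
[-0.04372459 -0.07217063 -0.13838213]
the job is handed in; nothing more can be done
```

The job is done and handed in at about 24 s of the 58 s allowed: the lever was swung open, the plate slid home and the lever locked again behind it. `close_job()` reports no verdict, so these are my own checks.

**What I did**
- **Lever open:** I swung it from about 0.22 rad to 1.57 rad while the plate waited at x ≈ -191 mm.
- **Plate home:** I pushed it by the tab to the stop. The push force rose from 7 to 11 N with no further movement.
- **Lever locked:** I pushed it back with shut fingers until it stopped at about 15 N, then backed the arm clear.

**Last checks**
- **Lever:** 0.00 rad measured along the handle, about 0.03 rad along the nose.
- **Plate:** within about 1 mm of home after allowing for a bias of about 2 mm in x in that view.
- **Sideways position:** everything in that view, including the fixed stop and hub, read 3–5 mm towards +y. I took this as calibration bias, so the plate's y was only checked relative to the stage.
- **Dish:** centred in its seat.
- **Bystanders:** looked unmoved in the final scene picture; I did not measure their positions.
- **Wrist force:** about zero at hand-in.

**What went wrong on the way**
- **Two missed moves:** the real fingertips sit about 21 mm above the reported TCP. The first lever swing slid over the grip and the first push passed over the tab. Neither moved anything.
- **High force while opening:** gripping the top of the handle pressed on it with about 30 N before I released it.

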